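Turn a row of drawing sticks round from stock rack to display rack

TASK

Move the four round drawing things from the full stock rack into the empty display rack, one to each place, in reverse order: the thing nearest the upright end board of the stock rack goes to the place farthest from the upright end board of the display rack, the second to the second farthest, and so on. Lay each one down gently, without dropping it, level in the notches of its place and centred on them lengthwise (the marker by the middle of its barrel).

Things in the scene. Friction and masses are not known exactly. Their poses are not given: they have to be found in the camera images.
- stock_rack: Stock rack, full at the start, fixed: dark wood base board 100 x 276 x 6 mm. Origin: on the table under the middle of its row of four places. y runs along the row to the end with the upright end board (8 mm thick, 48 mm high, at y = +152 mm; the other end has none), z up. Four plywood cradles stand on it at y = -93, -31, +31, +93 mm, x = 0; the things lie along x.
- display_rack: Display rack, empty, fixed: light wood; size, origin, axes, end board (y = +152) and places (y = -93, -31, +31, +93 mm) as the stock rack. A place: two saddles 10 mm thick at x = -35 and +35 mm, gap between them open down to the base board (6 mm); 90-degree V notches along x, bottom 20 mm, mouth 36 mm above table, 31 mm wide: round things centre, axis at 20 mm + 1.414 x radius.
- charcoal: The charcoal stick: the slimmest of the four things: a plain black round stick 14 mm thick, 120 mm long, 20 g. Loose, lying level along its own x; may be rolled about it. Origin: on its axis, midway along its length. In a place of either rack its origin is 29.9 mm above the table.
- chalk: The jumbo chalk stick: the fattest and shortest: a plain off-white round stick 30 mm thick, 100 mm long, 90 g. Loose, lying level along its own x; may be rolled about it. Origin: on its axis, midway along its length. In a place of either rack its origin is 41.2 mm above the table.
- marker: The paint marker: an aluminium-grey round barrel 22 mm thick, from x = -60 to +60 mm, with a grey 12 mm thick neck and a small nib at its +x end, up to x = +78 mm; 45 g. Loose, lying level along its own x; may be rolled about it. Origin: on its axis, midway along its barrel. In a place of either rack its origin is 35.6 mm above the table.
- roller: The wooden clay roller: a light wood cylinder 25 mm thick and 96 mm long with a small 16 mm ball on a neck at each end, 136 mm over all, 50 g. Loose, lying level along its own x; may be rolled about it. Origin: on its axis, midway along its length. In a place of either rack its origin is 37.7 mm above the table.
- cradle_charcoal: Plywood cradle of the stock rack in which the charcoal stick lies at the start, fixed: marks its original place. All four look alike (known by place and load). Foot 92 x 30 x 4 mm, two V saddles as in the display rack. Origin: under its middle, 6 mm above the table; x along the notches.
- cradle_chalk: Plywood cradle of the stock rack in which the jumbo chalk stick lies at the start, fixed: marks its original place. All four look alike (known by place and load). Foot 92 x 30 x 4 mm, two V saddles as in the display rack. Origin: under its middle, 6 mm above the table; x along the notches.
- cradle_marker: Plywood cradle of the stock rack in which the paint marker lies at the start, fixed: marks its original place. All four look alike (known by place and load). Foot 92 x 30 x 4 mm, two V saddles as in the display rack. Origin: under its middle, 6 mm above the table; x along the notches.
- cradle_roller: Plywood cradle of the stock rack in which the wooden clay roller lies at the start, fixed: marks its original place. All four look alike (known by place and load). Foot 92 x 30 x 4 mm, two V saddles as in the display rack. Origin: under its middle, 6 mm above the table; x along the notches.
Not all that is in view belongs to the job. What is shaped like the marker but purple or red is not meant.

How it is judged:
By the outcome, as a careful person would: the job done as asked, in the order asked, and still so for the second after the job is handed in, with the robot touching nothing.
It also fails if it takes over 96 s, if anything falls off the work surface, if the arm or the gripper's body presses on something with over 40 N, if the wrist force passes 120 N, or if a joint passes its speed limit or range.

ROBOT

A 7-joint arm with a two-finger parallel gripper is mounted at the origin on the work surface. World frame = base frame: x ahead of the robot, y to its left, z up, the work surface at z = 0. Lengths are in m, angles in rad, forces in N, time in s.
With the tool pointing down it reaches from about 0.4 to 0.85 m from the base axis. Payload 4.5 kg.
Tool frame: the origin (TCP) lies on the centre line of the jaws, within the pads' length; the fingertips stand 22 mm ahead of it and the grasp point (between the pads) lies 3 mm ahead of it; z points along the fingers, y is the line along which they close (so a half turn about z gives the same grasp; the last joint's range is limited). The gripper opens to 85 mm and grips with 20 to 120 N. Pads are 22 mm wide; open, the fingers measure 114 mm over their backs; the gripper's body (76 mm by 85 mm) begins 54 mm behind the grasp point. The pads swing forward as they close: fully open they stand 13 mm farther back than shut.
Start: joints at [-1.276, 0.689, -0.195, 1.565, 0.157, 0.902, -0.215], TCP at [0.161, 0.604, 0.232] pointing down, gripper open.
Joint ranges: [-3.01, 3.01], [-0.46, 2.08], [-1.47, 1.51], [0.13, 2.56], [-1, 4.14], [0.04, 2.09], [-2.66, 2.66]. Speed limits (rad/s): [2.57, 2.57, 3.14, 3.14, 3.14, 3.14, 3.14].

INTERFACE

Orientations are given as [roll, pitch, yaw] about the fixed x, y, z axes, in that order (R = Rz(yaw) Ry(pitch) Rx(roll)).
In Python, from workcell import bot gives the robot as it stands.
- The arm moves only by the shell command python3 -m jog 'ROWS' [OPENING] [FORCE]. ROWS is text: rows parted by semicolons, each of 6 numbers parted by spaces: the shift along the tool's x, y, z normalised to -1 to 1, where 1 is 30 mm, then the turn, a rotation vector about the tool's x, y, z normalised to -1 to 1, where 1 is 0.08 rad. In form: x y z wx wy wz; .... A call has 1 to 12 rows; each row shifts and turns the commanded pose from where the row before left it, along the tool's axes as they then stand; what a row does not reach is not made up. A row lasts 1/8 s, in which the tool goes at most 62.5 mm and 10.7 degrees, less where a joint would pass 70% of its speed; a pose out of reach is approached as far as the arm can. A call with a number of a shift or a turn outside -1 to 1 is refused whole. A call with a gripper value outside its range is refused whole. OPENING is the finger opening in mm, from 0 to 85.4, set as the call begins (- or left out, the last holds). The fingers move at their own pace and stop on an object; FORCE is the grip in N (left out, the last holds). Time passes only in rows, so rows that do not move let the fingers close. It gives the time, the measured TCP pose, the force, the opening and the grip force at its end, in the units of the state.
- bot.state(): the state, without advancing time (a new reading comes with each control period).
- bot.get_image(name): name is "scene" or "top" or "wrist"; returns the picture (384x512x3 uint8, red, green, blue); there is no depth.
- bot.camera_model(name): a dict with "camera_matrix" (3x3 intrinsics, pixels), "xyz" and "attitude" of the camera in the world; the wrist camera has in their place "hand_eye" (4x4, takes a point from camera to tool coordinates, whose origin is the TCP and whose axes are the flange's). Camera axes: x right, y down, z forward; pixel columns grow to the right and rows downward; lengths in m; the calibration is good to about 2 mm. A picture is of the moment at which its call begins: read the wrist's pose just before it. camera_model takes no time and is no camera call.
- bot.hand_in(): hands the job in; it is judged then, once.
The state is a dict: "clock": time; "joint_positions": joint angles; "joint_vel": joint speeds; "tau": joint torques, N m; "position": TCP position; "tcp_rot": TCP orientation; "wrist_force": force on the tool from outside, world axes, zero at the start; "wrist_torque": the same for the moment, N m; "grip_width": opening from 0.0 (shut) to 1.0 (fully open); "grip_force": force on a finger pad.
Only numpy, scipy, OpenCV 4.12 (cv2) and the standard library are available. Lean on these libraries where they do the work, as an engineer would, in place of code of your own. Each camera call takes 0.05 s, during which the arm holds its last target. There are 200 camera calls.

## Working session

There is one attempt and no reset: what is moved stays moved. The work goes in short steps, Python scripts to look and compute and a shell command to move; the robot and the scene stay as the last step left them, time stands still between calls to the robot, and variables do not carry over. Pictures are saved under pics/ and viewed, at most 14 in all, crops included, and the job is handed in when it is done.

```bash
ls; mkdir -p pics; python3 - <<'E'
from workcell import bot
import cv2,numpy as np
s=bot.state();print({k:np.round(v,3) for k,v in s.items()})
for n in("scene","top"):
    cv2.imwrite(f"pics/{n}0.png",bot.get_image(n)[:,:,::-1]);print(n,bot.camera_model(n))
print(bot.camera_model("wrist"))
E
```

```text
pics
{'clock': np.float64(0.0), 'joint_positions': array([-1.276,  0.69 , -0.195,  1.566,  0.157,  0.903, -0.215]), 'joint_vel': array([ 0.002,  0.001,  0.002, -0.001, -0.001, -0.001, -0.   ]), 'tau': array([-0.0000e+00, -5.3961e+01, -1.2670e+00, -1.5854e+01,  9.0000e-03,
        9.0000e-03, -0.0000e+00]), 'position': array([0.161, 0.603, 0.232]), 'tcp_rot': array([-3.14 ,  0.   ,  2.881]), 'wrist_force': array([ 0.173, -0.461,  0.673]), 'wrist_torque': array([-0.032,  0.012,  0.055]), 'grip_force': np.float64(0.0), 'grip_width': np.float64(0.997)}
scene {'camera_matrix': array([[360.23155809,   0.        , 257.78842616],
       [  0.        , 360.23155809, 191.32266313],
       [  0.        ,   0.        ,   1.        ]]), 'xyz': array([ 0.93885112, -0.63629719,  0.74347731]), 'attitude': array([-2.29195121,  0.01164157,  0.65017341])}
top {'camera_matrix': array([[347.49285646,   0.        , 257.34918521],
       [  0.        , 347.49285646, 192.18931684],
       [  0.        ,   0.        ,   1.        ]]), 'xyz': array([ 0.37830197, -0.05350886,  1.17325919]), 'attitude': array([-3.06300543,  0.01577602, -1.5984356 ])}
{'camera_matrix': array([[300.42994592,   0.        , 253.47695298],
       [  0.        , 300.42994592, 188.88979592],
       [  0.        ,   0.        ,   1.        ]]), 'hand_eye': array([[ 5.35005616e-04, -9.52576192e-01, -3.04299709e-01,
         7.79353312e-02],
       [ 9.99999756e-01,  3.73155651e-04,  5.90031118e-04,
         1.50478033e-04],
       [-4.48498439e-04, -3.04299950e-01,  9.52576159e-01,
        -1.40823708e-01],
       [ 0.00000000e+00,  0.00000000e+00,  0.00000000e+00,
         1.00000000e+00]])}
```

View pics/scene0.png

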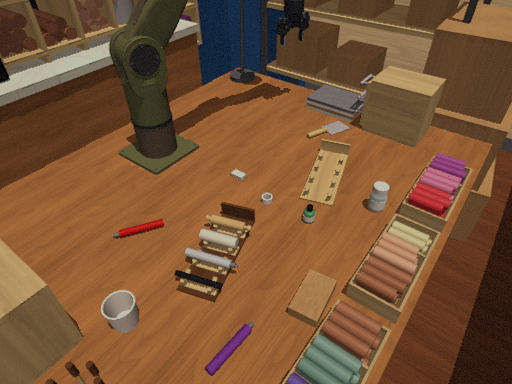

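View pics/top0.png

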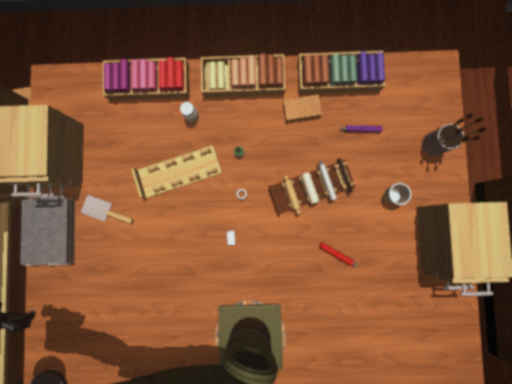

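The scene picture shows the stock rack at about (215,255) with its dark end board at (237,212). From that board the order is roller (228,224), chalk (219,240), marker (210,259), charcoal (199,280). The display rack is at (325,172). Its end board looks to be the far one at (335,147), which is (138,182) in the top picture. The marker candidates are grey at (210,259), red at (140,229) and purple at (230,348). Only the grey one fits the description, as it lies in the rack and is not purple or red. Next I'll check this in an enlarged crop and get coarse positions.

```bash
cat > h.py <<'E'
from workcell import bot
import cv2,numpy as np
from scipy.spatial.transform import Rotation as R
def cam(name,s=None):
    m=bot.camera_model(name);K=m["camera_matrix"]
    if name=="wrist":
        T=np.eye(4);T[:3,:3]=R.from_euler("xyz",s["tcp_rot"]).as_matrix();T[:3,3]=s["position"]
        T=T@m["hand_eye"];return K,T[:3,:3],T[:3,3]
    return K,R.from_euler("xyz",m["attitude"]).as_matrix(),np.array(m["xyz"])
def ray(c,uv):
    d=c[1]@np.linalg.solve(c[0],[uv[0],uv[1],1.]);return c[2],d/np.linalg.norm(d)
def plane(c,uv,z):
    o,d=ray(c,uv);return o+d*(z-o[2])/d[2]
def tri(pairs):
    A=np.zeros((3,3));b=np.zeros(3)
    for c,uv in pairs:
        o,d=ray(c,uv);P=np.eye(3)-np.outer(d,d);A+=P;b+=P@o
    p=np.linalg.solve(A,b)
    return p,max(np.linalg.norm((np.eye(3)-np.outer(ray(c,uv)[1],ray(c,uv)[1]))@(p-c[2])) for c,uv in pairs)
def proj(c,p):
    q=c[0]@(c[1].T@(np.asarray(p)-c[2]));return q[:2]/q[2]
E
python3 - <<'E'
from h import *
S,T=cam("scene"),cam("top")
s=cv2.imread("pics/scene0.png");t=cv2.imread("pics/top0.png")
a=cv2.resize(s[130:305,165:365],(700,612))[:590];
a=cv2.resize(s[135:305,165:360],None,fx=2,fy=2,interpolation=3);b=cv2.resize(t[135:225,120:365],None,fx=2.6,fy=2.6,interpolation=3)
o=np.zeros((a.shape[0]+b.shape[0],max(a.shape[1],b.shape[1]),3),np.uint8);o[:a.shape[0],:a.shape[1]]=a;o[a.shape[0]:,:b.shape[1]]=b
cv2.imwrite("pics/crop1.png",o);print(o.shape)
for n,u,v in(("roller",(228,224),(291,195)),("chalk",(219,240),(310,187)),("marker",(210,259),(327,181)),("charcoal",(199,280),(345,176))):print(n,tri([(S,u),(T,v)]))
for u in((178,172),(138,182),(218,161)):print(plane(T,u,.03))
E
```

```text
(574, 637, 3)
roller (array([ 0.45615003, -0.149002  ,  0.02782605]), np.float64(0.0004521539405140099))
chalk (array([ 0.48010258, -0.21145707,  0.03591588]), np.float64(0.00044789981611719187))
marker (array([ 0.49942234, -0.26826922,  0.03048424]), np.float64(0.0004229620380189345))
charcoal (array([ 0.51620847, -0.32800773,  0.02503543]), np.float64(0.002367297845458337))
[0.54380445 0.22415771 0.03      ]
[0.5142596 0.3579788 0.03     ]
[0.57673885 0.09015362 0.03      ]
```

View pics/crop1.png

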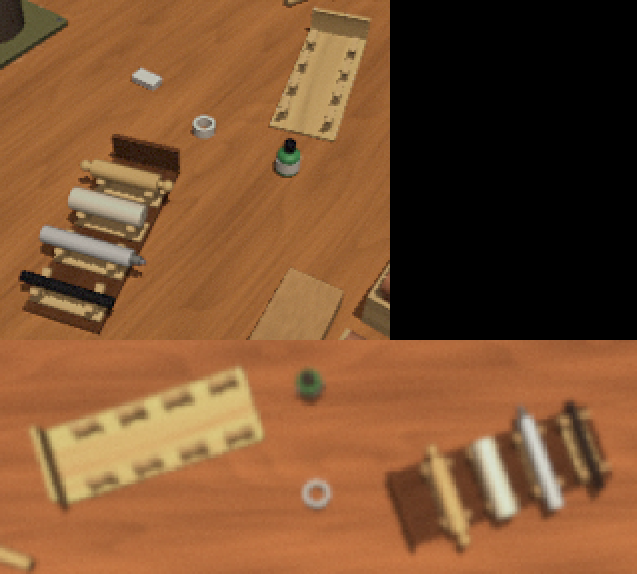

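The crop confirms it: roller, chalk, marker and charcoal run away from the stock rack's end board, and the display rack's end board is at its +y end. Now I'll move the wrist camera above the display rack.

```bash
python3 -m jog '-.6 -.8 0 0 0 -.5; -1 -1 0 0 0 -1; -1 -1 0 0 0 -1; -1 -1 0 0 0 -1; -1 -1 0 0 0 -1; -1 -1 0 0 0 -1; -1 -1 0 0 0 -.6; -1 -1 0 0 0 0; -1 -1 0 0 0 0; -1 -1 0 0 0 0; -1 -1 0 0 0 0; -.5 -.8 0 0 0 0' 45 30; python3 -m jog '0 0 0 0 0 0;0 0 0 0 0 0'
cat >> h.py <<'E'
def shot(n):
    s=bot.state();im=bot.get_image("wrist")[:,:,::-1].copy();cv2.imwrite(f"pics/{n}.png",im)
    np.savez(f"pics/{n}.npz",position=s["position"],tcp_rot=s["tcp_rot"]);return im,cam("wrist",s)
def load(n):return cv2.imread(f"pics/{n}.png"),cam("wrist",np.load(f"pics/{n}.npz"))
def go(xyz,yaw=None):
    s=bot.state();Rm=R.from_euler("xyz",s["tcp_rot"]).as_matrix();out=Rm.T@(np.array(xyz)-s["position"])/.03
    x=Rm[:2,0];cur=np.arctan2(x[1],x[0])
    print("clock %.2f pos %s yaw %.4f tilt %.4f"%(s["clock"],np.round(s["position"],4),cur,np.arccos(-Rm[2,2])))
    print("units",np.round(out,2),"wz",None if yaw is None else round(-((yaw-cur+np.pi)%(2*np.pi)-np.pi)/.08,2))
E
python3 -c "
from h import *
shot('d1');go((.515,.217,.232),3.371)"
```

```text
clock: 1.6
position: [0.5128, 0.2823, 0.2318]
tcp_rot: [-3.141, -0.0, -2.917]
wrist_force: [-0.4, 1.0, -0.1]
grip_width: 0.527
grip_force: 0.0
clock: 1.85
position: [0.5098, 0.285, 0.2322]
tcp_rot: [3.141, -0.001, -2.913]
wrist_force: [-0.8, -1.1, 0.4]
grip_width: 0.525
grip_force: 0.0
clock 1.90 pos [0.5096 0.2855 0.2323] yaw -2.9122 tilt 0.0014
units [ 0.34 -2.26  0.01] wz -0.0
```

View pics/d1.png

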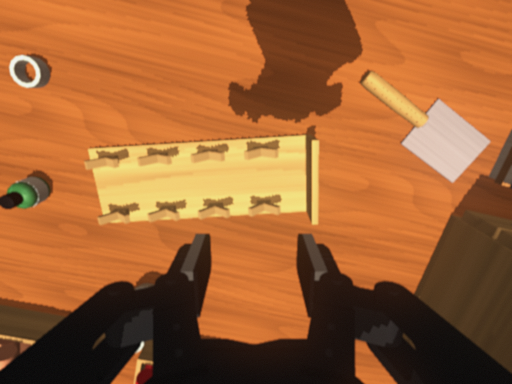

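The display rack lies at (90–320, 135–222) with its end board at (313,180). I'll take a second, closer view.

```bash
python3 -m jog '-.3 -.8 .7 0 0 0; -.4 -1 .8 0 0 0; -.1 -.8 .8 0 0 0; 0 0 0 0 0 0; 0 0 0 0 0 0' >/dev/null
python3 - <<'E'
from h import *
im,c=shot('d2');go((.533,.22,.16),3.371)
cv2.imwrite("pics/d2c.png",cv2.resize(im[80:280,80:450],None,fx=2,fy=2,interpolation=3))
E
```

```text
clock 2.58 pos [0.5515 0.2167 0.1647] yaw -2.9112 tilt 0.0032
units [0.57 0.25 0.16] wz 0.01
```

View pics/d2c.png

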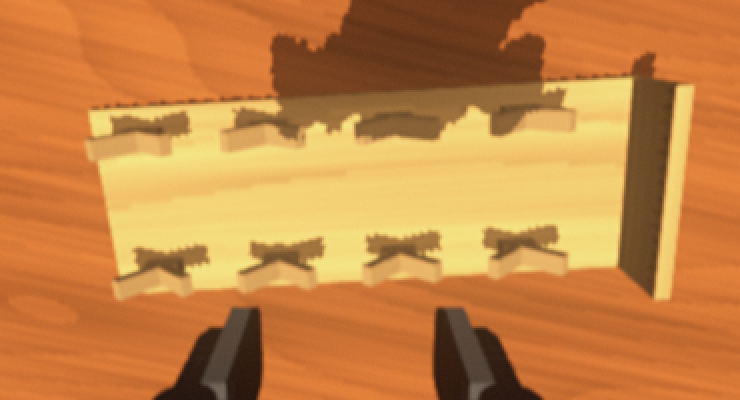

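The display rack in d2 shows two rows of saddles. In crop pixels, the bottom row's mouth ends run from (117,291) to (566,261) and the top row's from (89,151) to (574,118). The end board top is at (682,190). I'll fit a rigid pose to the mouth tips and check their height by triangulating with d1.

```bash
cat >> h.py <<'E'
def fit2(P,M):
    P=np.array(P)[:,:2];M=np.array(M);pc,mc=P.mean(0),M.mean(0);A=(M-mc);B=(P-pc)
    th=np.arctan2((A[:,0]*B[:,1]-A[:,1]*B[:,0]).sum(),(A*B).sum())
    Rt=np.array([[np.cos(th),-np.sin(th)],[np.sin(th),np.cos(th)]]);t=pc-Rt@mc
    return th,t,P-(M@Rt.T+t)
def match(a,ua,b,ub,sc,h=(16,10),r=10):
    "patch of a round ua, scaled by sc, found in b near ub"
    k=4;x,y=np.round(ua).astype(int);t=cv2.resize(a[y-h[1]:y+h[1]+1,x-h[0]:x+h[0]+1],None,fx=sc*k,fy=sc*k,interpolation=cv2.INTER_CUBIC)
    X,Y=np.round(ub).astype(int);w=int(h[0]*sc)+r
    B=cv2.resize(b[Y-w:Y+w+1,X-w:X+w+1],None,fx=k,fy=k,interpolation=cv2.INTER_CUBIC)
    q=cv2.matchTemplate(B,t,cv2.TM_CCOEFF_NORMED);_,v,_,l=cv2.minMaxLoc(q)
    p=np.array(l)+np.array(t.shape[1::-1])/2
    return p/k+[X-w-.5,Y-w-.5]+(np.array(ua)-[x,y])*sc,v
E
python3 - <<'E'
from h import *
a,ca=load('d2');b,cb=load('d1')
# left of image = -y; bottom row = away from robot = rack +x
bot_=[(117,291),(190,284),(241,282),(314,276),(366,275),(440,267),(492,266),(566,261)]
top_=[(89,151),(171,143),(223,142),(303,138),(357,128),(438,126),(492,124),(574,118)]
ys=[y+d for y in(-.093,-.031,.031,.093) for d in(-.0155,.0155)]
f=lambda p:(p[0]/2+79.75,p[1]/2+79.75)
P=[plane(ca,f(p),.036) for p in bot_+top_];M=[(.035,y) for y in ys]+[(-.035,y) for y in ys]
th,t,r=fit2(P,M);print("pose",th,t);print(np.round(r*1000,1).tolist())
for i in(0,2,4,6):
    u=(np.array(f(bot_[i]))+f(bot_[i+1]))/2
    ub=proj(cb,plane(ca,u,.036));m,v=match(a,u,b,ub,.8);print(u,np.round(ub,1),np.round(m,1),round(v,2),np.round(tri([(ca,u),(cb,m)]),4) if 0 else [np.round(x,4) for x in tri([(ca,u),(cb,m)])])
E
```

```text
pose 0.29736107721463517 [0.55523835 0.21217754]
[[0.7, -0.9], [-2.0, 3.6], [0.4, -2.0], [-1.7, 2.2], [1.2, -2.9], [-1.9, 1.3], [0.9, -4.1], [-0.6, 0.3], [1.2, -0.7], [-1.9, 5.3], [1.4, -1.5], [0.5, 3.6], [-0.4, -3.3], [-0.5, 2.2], [2.2, -4.1], [0.4, 1.1]]
[156.5 223.5] [113.2 219.5] [114.9 219.7] 0.94 [array([0.6224, 0.1317, 0.0224]), np.float64(0.0)]
[218.5  219.25] [162.7 216. ] [164.6 216.3] 0.95 [array([0.6027, 0.1927, 0.0241]), np.float64(0.0001)]
[281.25 215.25] [212.8 212.8] [215.4 213.1] 0.93 [array([0.5845, 0.2539, 0.0227]), np.float64(0.0001)]
[344.25 211.5 ] [263.1 209.7] [266.2 210. ] 0.93 [array([0.566 , 0.315 , 0.0228]), np.float64(0.0001)]
```

```bash
python3 - <<'E'
from h import *
T=cam("top");S=cam("scene")
f=lambda p:((p[0]+.5)/2.6+119.5,(p[1]-340+.5)/2.6+134.5)
# top crop: base board corners
cs=[f(p) for p in((240,369),(262,436),(64,498),(44,432))]
W=[plane(T,c,.006) for c in cs];print(np.round(W,3).tolist())
e=(W[3]-W[0])[:2]+(W[2]-W[1])[:2];print("yaw top",np.arctan2(-e[0],e[1]))
th,t=.297,np.array([.5552,.2122]);c,s=np.cos(th),np.sin(th)
print("in rack frame",[np.round([[c,s],[-s,c]]@(w[:2]-t),3).tolist() for w in W])
# d2 base corners, on z=.006, and end board top on .048
a,ca=load('d2');g=lambda p:(p[0]/2+79.75,p[1]/2+79.75)
for p,z in(((92,110),.006),((632,77),.006),((618,267),.006),((694,86),.048),((672,298),.048),((655,297),.048)):
    w=plane(ca,g(p),z);print(p,np.round(w,4),np.round([[c,s],[-s,c]]@(w[:2]-t),4))
a,ca=load('d1')
E
```

```text
[[0.634, 0.113, 0.006], [0.544, 0.085, 0.006], [0.471, 0.345, 0.006], [0.558, 0.371, 0.006]]
yaw top 0.28045595959421454
in rack frame [[0.046, -0.118], [-0.048, -0.118], [-0.042, 0.152], [0.049, 0.151]]
(92, 110) [0.5426 0.0856 0.006 ] [-0.0491 -0.1174]
(632, 77) [0.4668 0.3396 0.006 ] [-0.0473  0.1477]
(618, 267) [0.5623 0.3691 0.006 ] [0.0527 0.148 ]
(694, 86) [0.4655 0.3466 0.048 ] [-0.0465  0.1547]
(672, 298) [0.5591 0.3756 0.048 ] [0.0516 0.1551]
(655, 297) [0.5604 0.3676 0.048 ] [0.0505 0.1471]
```

The display pose agrees in both cameras: end board face at 148 mm and width ±50 mm. That gives yaw ≈0.291 and origin ≈(0.556, 0.2125). Now the stock rack.

```bash
python3 -m jog '.4 -.7 -.4 0 0 0; .4 -1 -.5 0 0 0; .4 -1 -.5 0 0 0; .4 -1 0 0 0 0; .4 -1 0 0 0 0; .4 -1 0 0 0 0; .4 -1 0 0 0 0; .4 -1 0 0 0 0; .4 -1 0 0 0 -.4; .4 -1 0 0 0 -.4; .4 -1 0 0 0 -.4; .4 -1 0 0 0 0' >/dev/null;python3 -m jog '.4 -1 0 0 0 0; .4 -.6 0 0 0 0; 0 0 0 0 0 0;0 0 0 0 0 0; 0 0 0 0 0 0' >/dev/null;  python3 -c "
from h import *
shot('s1');go((.48,-.24,.165),.324-np.pi)"
```

```text
clock 4.75 pos [ 0.4899 -0.2131  0.2057] yaw -2.8158 tilt 0.0009
units [ 0.6  -0.75  1.35] wz 0.02
```

View pics/s1.png

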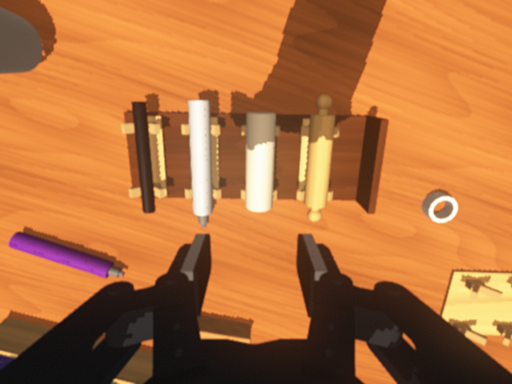

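Things in s1: charcoal (139,102)–(149,212), marker barrel (199,100)–(203,215), chalk (262,112)–(259,211), roller (325,96)–(315,220), end board (373,165). I'll take a second, lower view.

```bash
python3 -m jog '.3 -.4 .7 0 0 0; .2 -.3 .6 0 0 0; 0 0 0 0 0 0;0 0 0 0 0 0; 0 0 0 0 0 0' >/dev/null;  python3 -c "
from h import *
im,c=shot('s2');go((.48,-.24,.165),.324-np.pi)
cv2.imwrite('pics/s2c.png',cv2.resize(im[70:270,100:480],None,fx=2,fy=2,interpolation=3))"
```

```text
clock 5.42 pos [ 0.4824 -0.2389  0.167 ] yaw -2.8176 tilt 0.0013
units [ 0.09 -0.01  0.07] wz 0.0
```

View pics/s2c.png

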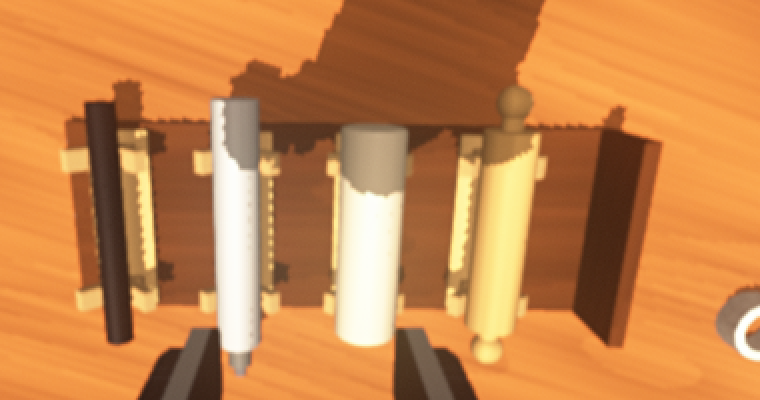

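In s2 (crop pixels) all four lie in their cradles: charcoal (99,102)–(119,343), marker barrel (235,98)–(239,350), chalk (374,125)–(364,344), roller balls (515,104) and (487,348). Now I'll work out the positions.

```bash
python3 - <<'E'
from h import *
a,ca=load('s2');b,cb=load('s1');f=lambda p:(p[0]/2+99.75,p[1]/2+69.75)
E={"charcoal":((99,102),.0229,(119,343),.0369),"marker":((235,98),.0246,(239,350),.0466),"chalk":((374,125),.0262,(364,344),.0562),"roller":((515,104),.0377,(487,348),.0377)}
C=[]
for n,(p,z,q,w) in E.items():
    A,B=plane(ca,f(p),z),plane(ca,f(q),w);d=(B-A)[:2];m=(A+B)/2;C.append(m)
    print(n,"mid",np.round(m[:2],4),"len",round(np.linalg.norm(d),4),"yaw",round(np.arctan2(d[1],d[0]),3))
    for u,z_ in((f(p),z),(f(q),w)):
        ub=proj(cb,plane(ca,u,z_));mm,v=match(a,u,b,ub,.9,h=(18,14));t,g=tri([(ca,u),(cb,mm)]);print("   tri",np.round(t,4),round(v,2),"want z",z_)
# rack: end board top inner/outer corners z .048, base corners z .006, saddle tip midpoints unknown
K=[((660,145),.048,(-.05,.156)),((624,346),.048,(.05,.156)),((610,345),.048,(.05,.148)),((66,121),.006,(-.05,-.120)),((601,126),.006,(-.05,.148)),((575,309),.006,(.05,.148))]
th,t,r=fit2([plane(ca,f(p),z) for p,z,_ in K],[m for *_,m in K]);print("rack",th,t,np.round(r*1e3,1).tolist())
c,s=np.cos(th),np.sin(th)
for n,m in zip(E,C):print(n,"in rack",np.round([[c,s],[-s,c]]@(m[:2]-t),4))
E
```

```text
charcoal mid [ 0.5182 -0.3274] len 0.1171 yaw 0.344
   tri [ 0.464  -0.3485  0.0183] 0.98 want z 0.0229
   tri [ 0.5756 -0.3082  0.0331] 0.97 want z 0.0369
marker mid [ 0.4968 -0.2688] len 0.1177 yaw 0.326
   tri [ 0.4407 -0.2875  0.0226] 0.8 want z 0.0246
   tri [ 0.5547 -0.2499  0.0429] 0.67 want z 0.0466
chalk mid [ 0.4788 -0.2096] len 0.0974 yaw 0.278
   tri [ 0.4305 -0.2252  0.0424] 0.97 want z 0.0262
   tri [ 0.5263 -0.1957  0.0546] 0.87 want z 0.0562
roller mid [ 0.4597 -0.1505] len 0.1199 yaw 0.313
   tri [ 0.4072 -0.1871  0.0896] 0.51 want z 0.0377
   tri [ 0.5143 -0.1348  0.0435] 0.69 want z 0.0377
rack 0.315314389056223 [ 0.49160614 -0.23766687] [[3.1, -1.0], [-0.2, -1.1], [-1.0, -0.1], [-0.7, 1.6], [-0.0, -0.4], [-1.1, 0.9]]
charcoal in rack [-0.0025 -0.0936]
marker in rack [-0.0047 -0.0312]
chalk in rack [-0.0034  0.0307]
roller in rack [-0.0033  0.0928]
```

Everything is consistent: the row positions match ±93 and ±31 mm within 1 mm. I'll start with the roller.

```bash
python3 -c "
from h import *
go((.4597,-.1505,.041),.315-np.pi)"
```

```text
clock 5.42 pos [ 0.4824 -0.2389  0.167 ] yaw -2.8176 tilt 0.0013
units [-0.22  3.04  4.2 ] wz 0.11
```

```bash
python3 -m jog '-.1 .8 0 0 0 .1; -.1 .8 .4 0 0 0; 0 .8 .6 0 0 0; 0 .6 .8 0 0 0; 0 0 .8 0 0 0; 0 0 .5 0 0 0; 0 0 0 0 0 0; 0 0 0 0 0 0' 45 30;python3 -c "
from h import *
im,c=shot('g1');go((.4597,-.1505,.041),.315-np.pi)
cv2.imwrite('pics/g1.png',im)"
```

```text
clock: 6.42
position: [0.4599, -0.1519, 0.074]
tcp_rot: [-3.141, 0.001, -2.826]
wrist_force: [0.3, 0.5, -0.6]
grip_width: 0.526
grip_force: 0.0
clock 6.47 pos [ 0.46   -0.152   0.0741] yaw -2.8265 tilt 0.0016
units [-0.    0.05  1.1 ] wz 0.0
```

View pics/g1.png

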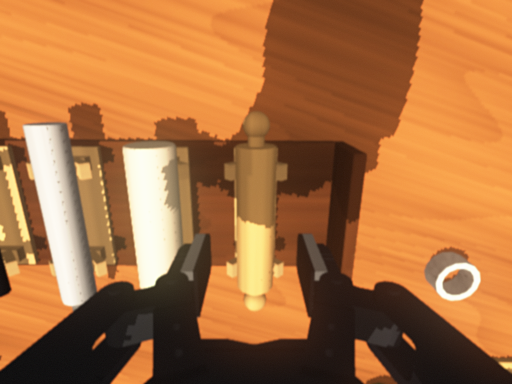

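The roller (256,200) is centred between the fingers (210 and 300). I'll descend and grip.

```bash
python3 -m jog '0 0 .5 0 0 0; 0 0 .4 0 0 0; 0 0 .2 0 0 0; 0 0 0 0 0 0' - 30; python3 -m jog '0 0 0 0 0 0; 0 0 0 0 0 0; 0 0 0 0 0 0; 0 0 0 0 0 0' 10 30; python3 -m jog '0 0 -.4 0 0 0;0 0 -.8 0 0 0;0 0 -1 0 0 0;0 0 -.8 0 0 0; 0 0 0 0 0 0'; python3 -c "
from h import *
th=.291;t=np.array([.5562,.2125]);y=-.093
p=t+y*np.array([-np.sin(th),np.cos(th)]);go((*p,.12),th-np.pi)"
```

```text
clock: 6.98
position: [0.4592, -0.1519, 0.0401]
tcp_rot: [3.141, -0.001, -2.826]
wrist_force: [0.7, -0.9, 0.0]
grip_width: 0.529
grip_force: 0.0
clock: 7.48
position: [0.4593, -0.1512, 0.0408]
tcp_rot: [3.141, 0.001, -2.826]
wrist_force: [-2.3, 3.0, 6.2]
grip_width: 0.259
grip_force: 29.6
clock: 8.1
position: [0.4605, -0.153, 0.1323]
tcp_rot: [-3.139, 0.003, -2.828]
wrist_force: [0.4, 0.4, -0.7]
grip_width: 0.263
grip_force: 29.0
clock 8.10 pos [ 0.4605 -0.153   0.1323] yaw -2.8278 tilt 0.0043
units [-6.72  7.51  0.41] wz 0.28
```

```bash
python3 -m jog '-.4 .4 0 0 0 .3; -.8 .8 0 0 0 0; -.9 1 0 0 0 0; -.9 1 0 0 0 0; -.9 1 0 0 0 0; -.9 1 0 0 0 0; -.9 1 0 0 0 0; -.7 .9 .2 0 0 0;-.3 .4 .2 0 0 0; 0 0 0 0 0 0; 0 0 0 0 0 0'; python3 -c "
from h import *
th=.291;t=np.array([.5562,.2125]);y=-.093
im,c=shot('p1')
p=t+y*np.array([-np.sin(th),np.cos(th)]);go((*p,.12),th-np.pi)"
```

```text
clock: 9.48
position: [0.5863, 0.1189, 0.118]
tcp_rot: [-3.14, -0.002, -2.852]
wrist_force: [-0.3, 0.3, -0.6]
grip_width: 0.262
grip_force: 29.0
clock 9.53 pos [0.5865 0.1189 0.1182] yaw -2.8527 tilt 0.0023
units [ 0.07  0.18 -0.06] wz -0.03
```

View pics/p1.png

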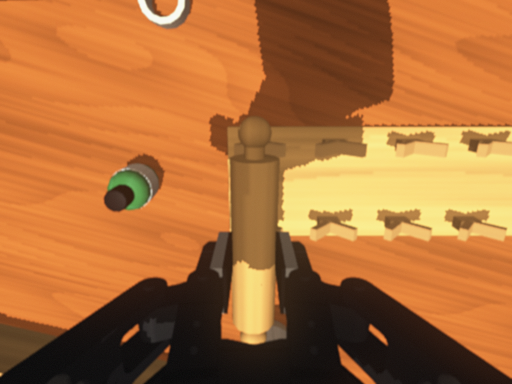

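The roller hangs straight in the jaws, with its ball at (254,131). Visible saddle mouth midpoints are (334,234), (407,234) and (421,149). I'll check the roller's offset in the hand and the rack position from this view.

```bash
cat >> h.py <<'E'
TH=.291;O=np.array([.5562,.2125])
def rk(w):
    c,s=np.cos(TH),np.sin(TH);return np.round(np.array([[c,s],[-s,c]])@(np.array(w)[:2]-O)*1e3,1)
E
python3 - <<'E'
from h import *
a,c=load('p1');s=np.load('pics/p1.npz');Rm=R.from_euler("xyz",s["tcp_rot"]).as_matrix()
w=plane(c,(254,131),s["position"][2]-.003);print("ball in tool mm",Rm.T@(w-s["position"])*1e3)
for u in((334,234),(407,234),(421,149),(479,235)):print(u,rk(plane(c,u,.036)))
for u in((229,126),(282,237)):print("base",rk(plane(c,u,.006)))
E
```

```text
ball in tool mm [60.62452126  0.47330053  3.12290044]
(334, 234) [ 33.9 -32.4]
(407, 234) [34.  27.2]
(421, 149) [-35.9  26.9]
(479, 235) [34.9 86.1]
base [ -49.9 -118.4]
base [ 51.7 -71.7]
```

```bash
python3 -m jog '.1 .2 .4 0 0 0; 0 0 .7 0 0 0; 0 0 .7 0 0 0; 0 0 .3 0 0 0; 0 0 .15 0 0 0; 0 0 0 0 0 0; 0 0 0 0 0 0';python3 -c "
from h import *
im,c=shot('p2')
p=O-.093*np.array([-np.sin(TH),np.cos(TH)]);go((*p,.0408),TH-np.pi)"
```

```text
clock: 10.4
position: [0.5828, 0.1265, 0.0515]
tcp_rot: [3.141, 0.001, -2.85]
wrist_force: [0.1, 0.2, -1.8]
grip_width: 0.258
grip_force: 29.0
clock 10.45 pos [0.5828 0.1265 0.0515] yaw -2.8505 tilt 0.0012
units [ 0.03 -0.1   0.36] wz 0.0
```

View pics/p2.png

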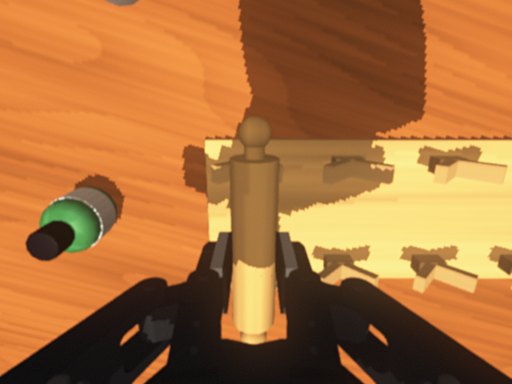

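The roller (254,240) is above its place, with the base's left edge at column 207. I'll lower it the last centimetre with force checks.

```bash
python3 -c "
from h import *
a,c=load('p2');print(rk(plane(c,(206,139),.006)))";python3 -m jog '0 -.1 .15 0 0 0; 0 0 .1 0 0 0; 0 0 .05 0 0 0; 0 0 0 0 0 0';  python3 -m jog '0 0 .04 0 0 0; 0 0 .02 0 0 0; 0 0 0 0 0 0; 0 0 0 0 0 0'
```

```text
[ -49.8 -119.1]
clock: 10.95
position: [0.5831, 0.1233, 0.0418]
tcp_rot: [-3.141, -0.0, -2.85]
wrist_force: [0.8, -1.2, -1.0]
grip_width: 0.258
grip_force: 29.1
clock: 11.45
position: [0.5835, 0.1228, 0.041]
tcp_rot: [-3.14, 0.0, -2.851]
wrist_force: [-1.2, -1.6, 7.6]
grip_width: 0.262
grip_force: 30.6
```

Contact at 7.6 N. I'll release, lift and return for the chalk.

```bash
python3 -m jog '0 0 0 0 0 0; 0 0 0 0 0 0; 0 0 -.3 0 0 0; 0 0 -.7 0 0 0; 0 0 -1 0 0 0; 0 0 -.6 0 0 0' 46;python3 -c "
from h import *
shot('r1');go((.4788,-.2096,.12),.315-np.pi)"
```

```text
clock: 12.2
position: [0.5838, 0.1239, 0.1199]
tcp_rot: [3.141, 0.002, -2.85]
wrist_force: [0.4, -0.4, -0.4]
grip_width: 0.533
grip_force: 0.0
clock 12.25 pos [0.5849 0.1241 0.1216] yaw -2.8505 tilt 0.0050
units [ 6.58 -9.64  0.02] wz -0.3
```

View pics/r1.png

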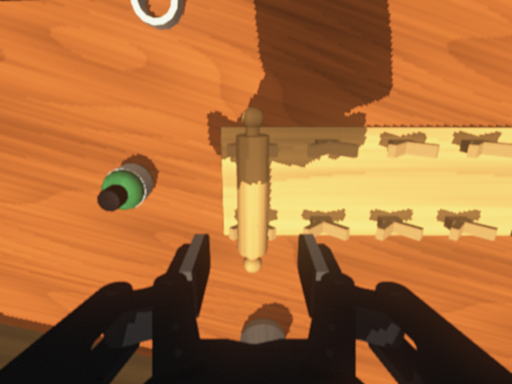

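The roller lies level in its place, with balls at (253,116) and (252,265). I'll check its centring, then go on to the chalk.

```bash
python3 -c "
from h import *
a,c=load('r1')
for u,z in(((253,116),.0377),((252,265),.0377),((221,128),.006),((300,236),.006),((400,126),.006),((326,233),.036),((411,149),.036),((396,233),.036)):print(u,rk(plane(c,u,z)))"
python3 -m jog '.3 -.5 0 0 0 -.3; .5 -.8 0 0 0 0; .7 -1 0 0 0 0; .7 -1 0 0 0 0; .7 -1 0 0 0 0; .7 -1 0 0 0 0;.7 -1 0 0 0 0; .7 -1 0 0 0 0; .7 -1 0 0 0 0; .5 -.8 .3 0 0 0; .4 -.5 .3 0 0 0; 0 0 0 0 0 0' >/dev/null;python3 -m jog '0 0 0 0 0 0'; python3 -c "
from h import *
go((.4788,-.2096,.044),.315-np.pi)"
```

```text
(253, 116) [-60.7 -92.9]
(252, 265) [ 62.5 -93.7]
(221, 128) [ -48.6 -119.7]
(300, 236) [ 51.2 -48.9]
(400, 126) [-50.3  29.7]
(326, 233) [ 33.3 -32.7]
(411, 149) [-36.4  26.1]
(396, 233) [33.3 25. ]
clock: 13.88
position: [0.4842, -0.2101, 0.1]
tcp_rot: [3.14, 0.001, -2.824]
wrist_force: [0.3, 0.6, 0.1]
grip_width: 0.542
grip_force: 0.0
clock 13.88 pos [ 0.4842 -0.2101  0.1   ] yaw -2.8244 tilt 0.0015
units [0.17 0.07 1.87] wz 0.03
```

The roller is centred to about 1 mm. Now the chalk.

```bash
python3 -m jog '.2 .1 .3 0 0 0; 0 0 .6 0 0 0; 0 0 .6 0 0 0; 0 0 .3 0 0 0; 0 0 0.05 0 0 0; 0 0 0 0 0 0; 0 0 0 0 0 0'; python3 -m jog '0 0 0 0 0 0; 0 0 0 0 0 0; 0 0 0 0 0 0; 0 0 0 0 0 0' 10 35; python3 -m jog '0 0 -.4 0 0 0;0 0 -.8 0 0 0;0 0 -1 0 0 0;0 0 -.6 0 0 0; 0 0 0 0 0 0'; python3 -c "
from h import *
p=O-.031*np.array([-np.sin(TH),np.cos(TH)]);print(p);go((*p,.13),TH-np.pi)"
```

```text
clock: 14.75
position: [0.4775, -0.2107, 0.0451]
tcp_rot: [-3.141, 0.001, -2.826]
wrist_force: [-0.6, 0.4, 0.2]
grip_width: 0.535
grip_force: 0.0
clock: 15.25
position: [0.4773, -0.2105, 0.0451]
tcp_rot: [-3.141, 0.001, -2.826]
wrist_force: [-1.7, -0.1, 6.1]
grip_width: 0.313
grip_force: 34.0
clock: 15.88
position: [0.478, -0.2111, 0.13]
tcp_rot: [-3.14, 0.003, -2.827]
wrist_force: [0.4, -0.8, -1.1]
grip_width: 0.314
grip_force: 33.7
[0.56509422 0.18280332]
clock 15.88 pos [ 0.478  -0.2111  0.13  ] yaw -2.8269 tilt 0.0031
units [-6.83 11.59 -0.  ] wz 0.3
```

```bash
python3 -m jog '-.3 .5 0 0 0 .3; -.5 .8 0 0 0 0; -.6 1 0 0 0 0; -.6 1 0 0 0 0; -.6 1 0 0 0 0; -.6 1 0 0 0 0; -.6 1 0 0 0 0; -.6 1 0 0 0 0; -.6 1 0 0 0 0; -.6 1 0 0 0 0; -.6 1 0 0 0 0; -.6 .9 0 0 0 0'>/dev/null; python3 -m jog '-.4 .5 .1 0 0 0; 0 0 0 0 0 0; 0 0 0 0 0 0'; python3 -c "
from h import *
a,c=shot('p3')
p=O-.031*np.array([-np.sin(TH),np.cos(TH)]);go((*p,.0451),TH-np.pi)"
```

```text
clock: 17.75
position: [0.5824, 0.1853, 0.125]
tcp_rot: [-3.14, -0.002, -2.852]
wrist_force: [-0.4, -0.1, -2.6]
grip_width: 0.313
grip_force: 33.7
clock 17.80 pos [0.5826 0.1852 0.1252] yaw -2.8525 tilt 0.0026
units [0.58 0.1  2.67] wz -0.02
```

View pics/p3.png

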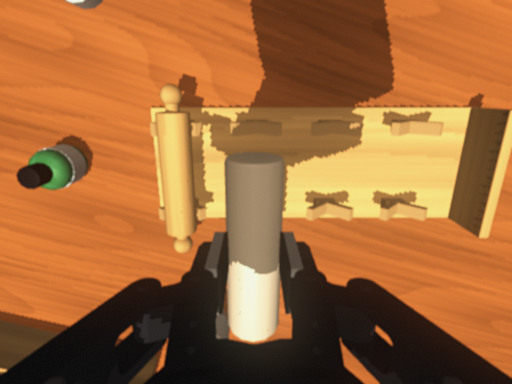

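The chalk hangs straight, with its ends at (255,154) and (254,339), and the target saddles are just ahead. I'll compute its offset in the hand.

```bash
python3 - <<'E'
from h import *
a,c=load('p3');s=np.load('pics/p3.npz');Rm=R.from_euler("xyz",s["tcp_rot"]).as_matrix();z=s["position"][2]-.003
for u,h in(((255,153.5),z-.015),((254,339.5),z+.015)):print(u,Rm.T@(plane(c,u,h)-s["position"])*1e3)
E
```

```text
(255, 153.5) [46.92528061  1.05112487 18.0958555 ]
(254, 339.5) [-48.00356033   0.56062197 -12.10119597]
```

```bash
python3 -m jog '.3 .1 .2 0 0 0; .3 0 .4 0 0 0; 0 0 .6 0 0 0; 0 0 .7 0 0 0; 0 0 .4 0 0 0; 0 0 .15 0 0 0; 0 0 0 0 0 0; 0 0 0 0 0 0';python3 -c "
from h import *
p=O-.031*np.array([-np.sin(TH),np.cos(TH)]);go((*p,.0451),TH-np.pi)"
```

```text
clock: 18.8
position: [0.5653, 0.1857, 0.0527]
tcp_rot: [3.141, 0.001, -2.85]
wrist_force: [0.1, -0.2, -2.1]
grip_width: 0.307
grip_force: 33.7
clock 18.80 pos [0.5653 0.1857 0.0527] yaw -2.8504 tilt 0.0013
units [ 0.03 -0.09  0.25] wz 0.0
```

```bash
python3 -m jog '0 -.09 .12 0 0 0; 0 0 .06 0 0 0; 0 0 0.03 0 0 0; 0 0 0 0 0 0';  python3 -m jog '0 0 .05 0 0 0; 0 0 0 0 0 0; 0 0 0 0 0 0'
```

```text
clock: 19.3
position: [0.5656, 0.1825, 0.0459]
tcp_rot: [-3.141, -0.0, -2.851]
wrist_force: [0.5, -2.0, 0.7]
grip_width: 0.315
grip_force: 34.0
clock: 19.68
position: [0.5659, 0.1822, 0.0453]
tcp_rot: [-3.14, 0.0, -2.851]
wrist_force: [-2.2, -2.5, 6.8]
grip_width: 0.315
grip_force: 35.6
```

Contact at 6.8 N. I'll release and go to the marker.

```bash
python3 -m jog '0 0 0 0 0 0; 0 0 0 0 0 0; 0 0 -.3 0 0 0; 0 0 -.7 0 0 0; 0 0 -1 0 0 0; 0 0 -.6 0 0 0' 46;python3 -c "
from h import *
shot('r2');go((.4968,-.2688,.10),.315-np.pi)"
python3 -m jog '.2 -.6 0 0 0 -.3; .4 -1 0 0 0 0; .4 -1 0 0 0 0; .4 -1 0 0 0 0; .4 -1 0 0 0 0; .4 -1 0 0 0 0;.4 -1 0 0 0 0; .4 -1 0 0 0 0; .4 -1 0 0 0 0; .4 -1 0 0 0 0; .4 -1 0 0 0 0; .4 -1 0 0 0 0' 42 >/dev/null;python3 -m jog '.4 -1 0 0 0 0; .3 -1 0 0 0 0;.2 -.6 0 0 0 0; 0 0 0 0 0 0; 0 0 0 0 0 0' ; python3 -c "
from h import *
shot('g3');go((.4968,-.2688,.0386),.315-np.pi)
a=np.hstack([cv2.imread('pics/r2.png')[60:300,130:480],cv2.imread('pics/g3.png')[60:300,80:400]]);cv2.imwrite('pics/rg.png',a)"
```

```text
clock: 20.42
position: [0.5661, 0.1833, 0.1241]
tcp_rot: [3.141, 0.002, -2.85]
wrist_force: [-0.1, -0.0, -1.7]
grip_width: 0.539
grip_force: 0.0
clock 20.48 pos [0.5672 0.1837 0.1259] yaw -2.8505 tilt 0.0050
units [  6.58 -13.78   0.82] wz -0.3
clock: 22.6
position: [0.5406, -0.2712, 0.1222]
tcp_rot: [3.14, 0.001, -2.824]
wrist_force: [-0.9, 0.9, -0.7]
grip_width: 0.492
grip_force: 0.0
clock 22.65 pos [ 0.5407 -0.2711  0.1223] yaw -2.8237 tilt 0.0017
units [1.37 0.52 2.79] wz 0.04
```

View pics/rg.png

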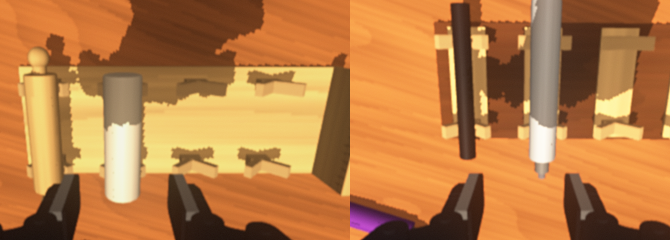

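The chalk lies in place (left). The grey marker's barrel end is at (272,222) in full pixels, and the charcoal runs (190,64)–(198,219). I'll refine the marker and charcoal ends from this view.

```bash
python3 - <<'E'
from h import *
a,c=load('r2')
print("chalk",rk(plane(c,(254,132.5),.0262)),rk(plane(c,(253,262.5),.0562)), rk(plane(c,(300,127),.006)),rk(plane(c,(350,233),.006)))
a,c=load('g3')
sat=cv2.cvtColor(a,cv2.COLOR_BGR2HSV)[:,:,1]
print("marker sat col",[(v,int(sat[v,275])) for v in range(30,72,2)]," bottom",[(v,int(sat[v,272]),int(a[v,272].mean())) for v in range(214,232,2)])
E
```

```text
chalk [-46.8 -30.2] [ 51.4 -30.9] [-48.9   8.9] [50.3 61.2]
marker sat col [(30, 181), (32, 180), (34, 180), (36, 182), (38, 185), (40, 188), (42, 190), (44, 189), (46, 183), (48, 184), (50, 183), (52, 184), (54, 182), (56, 169), (58, 75), (60, 47), (62, 49), (64, 49), (66, 50), (68, 47), (70, 48)]  bottom [(214, 10, 248), (216, 10, 248), (218, 9, 249), (220, 9, 249), (222, 23, 237), (224, 59, 179), (226, 60, 176), (228, 60, 176), (230, 60, 176)]
```

```bash
python3 - <<'E'
from h import *
a,c=load('g3')
for n,p,z,q,w in(("marker",(275,57.3),.0246,(272,222.7),.0466),("charcoal",(190,63.5),.0229,(198,219.5),.0369)):
    A,B=plane(c,p,z),plane(c,q,w);print(n,(A+B)/2,np.linalg.norm(A-B),A,B)
go((.4975,-.2688,.0386),.315-np.pi)
E
```

```text
marker [ 0.49621413 -0.26948374  0.0356    ] 0.123749676652692 [ 0.43818517 -0.2879265   0.0246    ] [ 0.55424309 -0.25104098  0.0466    ]
charcoal [ 0.51797857 -0.32680181  0.0299    ] 0.12000283783670625 [ 0.46163364 -0.34620332  0.0229    ] [ 0.57432351 -0.3074003   0.0369    ]
clock 22.65 pos [ 0.5407 -0.2711  0.1223] yaw -2.8237 tilt 0.0017
units [1.35 0.52 2.79] wz 0.04
```

The two views agree within 1 mm. I'll grasp the marker.

```bash
python3 -m jog '.6 .3 0 0 0 0; .6 .2 .1 0 0 0; .2 0 .5 0 0 0; 0 0 .8 0 0 0; 0 0 .7 0 0 0; 0 0 .2 0 0 0; 0 0 0 0 0 0; 0 0 0 0 0 0'; python3 -c "
from h import *
go((.4965,-.269,.0386),.315-np.pi)"
```

```text
clock: 23.65
position: [0.4964, -0.2719, 0.0541]
tcp_rot: [-3.141, 0.001, -2.826]
wrist_force: [0.3, -0.4, -0.0]
grip_width: 0.492
grip_force: 0.0
clock 23.65 pos [ 0.4964 -0.2719  0.0541] yaw -2.8259 tilt 0.0014
units [-0.03  0.09  0.52] wz 0.01
```

```bash
python3 -m jog '0 .1 .3 0 0 0; 0 0 .2 0 0 0; 0 0 0 0 0 0; 0 0 0 0 0 0'; python3 -m jog '0 0 0 0 0 0; 0 0 0 0 0 0; 0 0 0 0 0 0; 0 0 0 0 0 0' 5 30; python3 -m jog '0 0 -.4 0 0 0;0 0 -.8 0 0 0;0 0 -1 0 0 0;0 0 -.8 0 0 0; 0 0 0 0 0 0'; python3 -c "
from h import *
p=O+.031*np.array([-np.sin(TH),np.cos(TH)]);print(p);go((*p,.13),TH-np.pi)"
```

```text
clock: 24.15
position: [0.4948, -0.2693, 0.0382]
tcp_rot: [3.142, 0.0, -2.826]
wrist_force: [-0.2, 1.0, 0.6]
grip_width: 0.491
grip_force: 0.0
clock: 24.65
position: [0.4951, -0.2698, 0.0386]
tcp_rot: [-3.141, 0.001, -2.827]
wrist_force: [-0.5, -1.5, 2.5]
grip_width: 0.226
grip_force: 29.3
clock: 25.28
position: [0.4958, -0.2691, 0.1302]
tcp_rot: [-3.14, 0.003, -2.826]
wrist_force: [0.5, -0.8, -1.4]
grip_width: 0.229
grip_force: 29.0
[0.54730578 0.24219668]
clock 25.27 pos [ 0.4958 -0.2691  0.1302] yaw -2.8261 tilt 0.0033
units [-6.92 15.67  0.  ] wz 0.31
```

```bash
python3 -m jog '-.3 .6 0 0 0 .3; -.4 .9 0 0 0 0; -.45 1 0 0 0 0; -.45 1 0 0 0 0; -.45 1 0 0 0 0; -.45 1 0 0 0 0; -.45 1 0 0 0 0; -.45 1 0 0 0 0; -.45 1 0 0 0 0; -.45 1 0 0 0 0; -.45 1 0 0 0 0; -.45 1 0 0 0 0'>/dev/null; python3 -m jog '-.45 1 0 0 0 0; -.45 1 0 0 0 0; -.45 1 0 0 0 0; -.4 .9 0 0 0 0; -.3 .7 0 0 0 0; 0 0 0 0 0 0; 0 0 0 0 0 0'; python3 -c "
from h import *
a,c=shot('p4')
p=O+.031*np.array([-np.sin(TH),np.cos(TH)]);go((*p,.0386),TH-np.pi)
cv2.imwrite('pics/p4c.png',cv2.resize(a[60:360,60:460],None,fx=2,fy=2,interpolation=3))"
```

```text
clock: 27.65
position: [0.5638, 0.2539, 0.1278]
tcp_rot: [-3.14, -0.002, -2.852]
wrist_force: [1.3, 0.3, -0.3]
grip_width: 0.224
grip_force: 29.0
clock 27.70 pos [0.564  0.2536 0.1279] yaw -2.8524 tilt 0.0024
units [ 0.64 -0.2   2.98] wz -0.02
```

View pics/p4c.png

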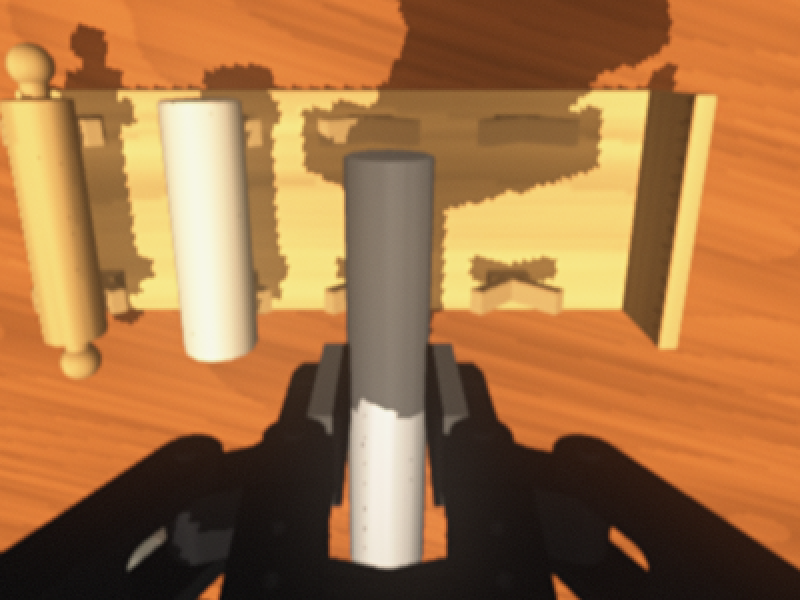

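All three lie well: the roller balls are at crop (30,68) and (80,358), the chalk at (200,100)–(220,358), and the marker's end in the hand is at (389,152). I'll compute the offsets. That is my last viewed picture, so I measure by numbers from here on.

```bash
python3 - <<'E'
from h import *
a,c=load('p4');s=np.load('pics/p4.npz');Rm=R.from_euler("xyz",s["tcp_rot"]).as_matrix();f=lambda p:(p[0]/2+59.75,p[1]/2+59.75)
print("marker end tool",Rm.T@(plane(c,f((389,152)),s["position"][2]-.014)-s["position"])*1e3)
for p,z in(((30,68),.0377),((80,358),.0377),((200,100),.0262),((220,358),.0562),((280,91),.006),((290,309),.006),((515,129),.036),((516,301),.036),((716,96),.048),((678,348),.048)):print(p,rk(plane(c,f(p),z)))
E
```

```text
marker end tool [56.9059498   0.62600115 14.09074169]
(30, 68) [-58.3 -93.5]
(80, 358) [ 59.6 -93.5]
(200, 100) [-46.3 -35.7]
(220, 358) [ 50.1 -28. ]
(280, 91) [-48.9  -7.7]
(290, 309) [50.2 -8.4]
(515, 129) [-36.1  86.1]
(516, 301) [34.2 91. ]
(716, 96) [-48.7 154.2]
(678, 348) [ 49.8 155.1]
```

```bash
python3 -m jog '.3 -.1 .2 0 0 0; .3 -.1 .5 0 0 0; 0 0 .7 0 0 0; 0 0 .7 0 0 0; 0 0 .4 0 0 0; 0 0 .15 0 0 0; 0 0 0 0 0 0; 0 0 0 0 0 0';python3 -c "
from h import *
p=O+.031*np.array([-np.sin(TH),np.cos(TH)]);go((*p,.0386),TH-np.pi)"
```

```text
clock: 28.7
position: [0.5489, 0.2453, 0.0495]
tcp_rot: [3.141, 0.001, -2.85]
wrist_force: [0.9, 1.4, -1.1]
grip_width: 0.228
grip_force: 29.0
clock 28.70 pos [0.5489 0.2453 0.0495] yaw -2.8505 tilt 0.0013
units [ 0.08 -0.08  0.36] wz 0.0
```

```bash
python3 -m jog '.04 -.08 .15 0 0 0; 0 0 .1 0 0 0; 0 0 .05 0 0 0; 0 0 0 0 0 0';  python3 -m jog '0 0 .05 0 0 0; 0 0 0 0 0 0; 0 0 0 0 0 0'
```

```text
clock: 29.2
position: [0.548, 0.2424, 0.0397]
tcp_rot: [-3.142, -0.0, -2.85]
wrist_force: [0.7, 0.2, -0.1]
grip_width: 0.222
grip_force: 29.0
clock: 29.58
position: [0.5483, 0.2419, 0.0389]
tcp_rot: [-3.141, 0.0, -2.851]
wrist_force: [-1.2, -1.9, 6.0]
grip_width: 0.228
grip_force: 30.2
```

Contact at 6 N. I'll release and go to the charcoal.

```bash
python3 -m jog '0 0 0 0 0 0; 0 0 0 0 0 0; 0 0 -.3 0 0 0; 0 0 -.7 0 0 0; 0 0 -1 0 0 0; 0 0 -.6 0 0 0' 42;python3 -c "
from h import *
shot('r3');go((.518,-.327,.125),.315-np.pi)"
```

```text
clock: 30.32
position: [0.5486, 0.2429, 0.1181]
tcp_rot: [3.141, 0.002, -2.85]
wrist_force: [-0.3, -0.3, 0.1]
grip_width: 0.493
grip_force: 0.0
clock 30.38 pos [0.5495 0.2434 0.1199] yaw -2.8505 tilt 0.0050
units [  6.46 -17.91  -0.22] wz -0.3
```

```bash
python3 -m jog '.2 -.6 -.2 0 0 -.3; .4 -1 0 0 0 0; .4 -1 0 0 0 0; .4 -1 0 0 0 0; .4 -1 0 0 0 0; .4 -1 0 0 0 0;.4 -1 0 0 0 0; .4 -1 0 0 0 0; .4 -1 0 0 0 0; .4 -1 0 0 0 0; .4 -1 0 0 0 0; .4 -1 0 0 0 0' 38 >/dev/null;python3 -m jog '.4 -1 0 0 0 0; .4 -1 0 0 0 0; .4 -1 0 0 0 0; .4 -1 0 0 0 0; .4 -1 0 0 0 0; .4 -1 0 0 0 0;.3 -.6 0 0 0 0; 0 0 0 0 0 0; 0 0 0 0 0 0' ; python3 - <<'E'
from h import *
a,c=shot('g4');go((.518,-.327,.036),.315-np.pi)
g=(a.max(2)<45).astype(np.uint8)
n,l,st,ce=cv2.connectedComponentsWithStats(g)
print([(st[i].tolist(),np.round(ce[i])) for i in range(1,n) if st[i][4]>300])
print("expected ends",proj(c,(.4616,-.3462,.0229)),proj(c,(.5743,-.3074,.0369)))
E
```

```text
clock: 33.0
position: [0.5091, -0.3425, 0.1222]
tcp_rot: [3.14, 0.001, -2.824]
wrist_force: [-0.7, 1.0, 0.4]
grip_width: 0.444
grip_force: 0.0
clock 33.05 pos [ 0.5092 -0.3423  0.1223] yaw -2.8237 tilt 0.0017
units [-0.43  0.39  2.88] wz 0.04
[([0, 281, 512, 103, 26245], array([238., 348.]))]
expected ends [267.24958577 134.54150527] [267.94837632 274.70899891]
```

```bash
python3 - <<'E'
from h import *
a,c=load('g4');v=a.max(2)
print("col267",[(r,int(v[r,267])) for r in range(122,150,2)],[(r,int(v[r,267])) for r in range(264,290,2)])
print("row190",[(q,int(v[190,q])) for q in range(244,292,2)])
E
```

```text
col267 [(122, 134), (124, 131), (126, 132), (128, 133), (130, 137), (132, 134), (134, 110), (136, 54), (138, 49), (140, 49), (142, 51), (144, 50), (146, 52), (148, 52)] [(264, 76), (266, 74), (268, 74), (270, 75), (272, 72), (274, 144), (276, 240), (278, 235), (280, 231), (282, 234), (284, 238), (286, 240), (288, 238)]
row190 [(244, 158), (246, 157), (248, 173), (250, 254), (252, 253), (254, 253), (256, 253), (258, 255), (260, 92), (262, 70), (264, 78), (266, 92), (268, 94), (270, 78), (272, 71), (274, 64), (276, 196), (278, 255), (280, 253), (282, 255), (284, 173), (286, 139), (288, 142), (290, 144)]
```

Ends are at rows 134.7 and 273.8, against 134.5 and 274.7 predicted, and the axis column is 267.5. The charcoal position holds, so I'll grasp it.

```bash
python3 -m jog '-.3 .3 0 0 0 0; -.1 .1 .3 0 0 0; 0 0 .7 0 0 0; 0 0 .8 0 0 0; 0 0 .4 0 0 0; 0 0 .1 0 0 0; 0 0 0 0 0 0; 0 0 0 0 0 0'; python3 -c "
from h import *
go((.518,-.327,.036),.315-np.pi)"
```

```text
clock: 34.05
position: [0.5169, -0.3297, 0.054]
tcp_rot: [-3.141, 0.001, -2.826]
wrist_force: [0.1, -0.3, -0.2]
grip_width: 0.444
grip_force: 0.0
clock 34.05 pos [ 0.5169 -0.3297  0.054 ] yaw -2.8264 tilt 0.0015
units [-0.06  0.07  0.6 ] wz 0.0
```

```bash
python3 -m jog '-.08 .08 .3 0 0 0; 0 0 .2 0 0 0; 0 0 .05 0 0 0; 0 0 0 0 0 0'; python3 -m jog '0 0 0 0 0 0; 0 0 0 0 0 0; 0 0 0 0 0 0; 0 0 0 0 0 0; 0 0 0 0 0 0' 2 25; python3 -m jog '0 0 -.4 0 0 0;0 0 -.8 0 0 0;0 0 -1 0 0 0;0 0 -.8 0 0 0; 0 0 0 0 0 0'; python3 -c "
from h import *
p=O+.093*np.array([-np.sin(TH),np.cos(TH)]);print(p);go((*p,.13),TH-np.pi)"
```

```text
clock: 34.55
position: [0.5177, -0.3264, 0.0365]
tcp_rot: [3.141, -0.0, -2.826]
wrist_force: [0.6, -0.3, -0.1]
grip_width: 0.439
grip_force: 0.0
clock: 35.17
position: [0.5185, -0.3274, 0.0378]
tcp_rot: [-3.14, 0.001, -2.827]
wrist_force: [-1.1, -1.1, 5.0]
grip_width: 0.024
grip_force: 3.1
clock: 35.8
position: [0.5192, -0.3268, 0.1291]
tcp_rot: [-3.139, 0.003, -2.826]
wrist_force: [0.9, 0.4, -0.5]
grip_width: 0.019
grip_force: 0.0
[0.52951734 0.30159004]
clock 35.80 pos [ 0.5192 -0.3268  0.1291] yaw -2.8264 tilt 0.0044
units [-6.82 19.81 -0.06] wz 0.3
```

The grip closed empty on the charcoal: it slipped out below the pads. I'll check from here where it lies now.

```bash
python3 - <<'E'
from h import *
a,c=shot('g5');v=a.max(2)
m=((v<110)&(cv2.cvtColor(a,cv2.COLOR_BGR2HSV)[:,:,1]<90)).astype(np.uint8)
print("exp ends",proj(c,(.4616,-.3462,.0229)),proj(c,(.5743,-.3074,.0369)))
m[285:]=0
n,l,st,ce=cv2.connectedComponentsWithStats(m)
print([(st[i].tolist(),np.round(ce[i],1)) for i in range(1,n) if st[i][4]>150])
for r in range(110,285,10):print(r,''.join('#' if x<110 else '.' for x in v[r,200:330:2]))
E
```

```text
exp ends [252.86974641 114.749646  ] [255.03839596 255.48495957]
[([82, 0, 30, 50, 309], array([93.6, 19. ])), ([0, 12, 56, 24, 717], array([23. , 24.9])), ([235, 233, 14, 45, 403], array([242.3, 253.5])), ([258, 232, 15, 46, 417], array([264.7, 253.6]))]
110 .................................................................
120 .......................#########.................................
130 ............#####################################################
140 ............######.....#########....##################...........
150 .......................#########........#############............
160 .......................#########....########.#####...............
170 ........................#######..................................
180 ........................#######..................................
190 ........................#######..................................
200 ........................#######..................................
210 .......................########.....####.........................
220 .......................########..................................
230 ........................#######..................................
240 ....................###############..............................
250 ............##############################.......................
260 ...........###############...##############......................
270 ..........############..##...##..###########.....................
280 .......###################...##################...........#######
```

The charcoal is still in its place, with its axis at column 254 as expected. The grip widths all came out about 3 mm below the diameters. In the wrist view the fingertips also sit near the TCP, not 22 mm ahead of it. The pads therefore end about 2–3 mm above the reported TCP height, and I have to go lower, in small steps with force checks.

```bash
python3 -m jog '0.03 0 .5 0 0 0; 0 0 .8 0 0 0; 0 0 .8 0 0 0; 0 0 .7 0 0 0; 0 0 .25 0 0 0; 0 0 0 0 0 0' 28 30;  python3 -m jog '0 0 .1 0 0 0; 0 0 .07 0 0 0; 0 0 0 0 0 0'; python3 -c "
from h import *
go((.518,-.327,.025),.315-np.pi)"
```

```text
clock: 36.6
position: [0.5162, -0.3262, 0.034]
tcp_rot: [3.14, -0.002, -2.826]
wrist_force: [-0.8, 0.8, 0.2]
grip_width: 0.327
grip_force: 0.0
clock: 36.98
position: [0.5171, -0.3268, 0.0304]
tcp_rot: [-3.141, 0.0, -2.826]
wrist_force: [0.1, -1.1, 0.5]
grip_width: 0.326
grip_force: 0.0
clock 36.98 pos [ 0.5171 -0.3268  0.0304] yaw -2.8264 tilt 0.0004
units [-0.03 -0.02  0.18] wz 0.0
```

```bash
python3 -m jog '-.03 0 .1 0 0 0; 0 0 .07 0 0 0; 0 0 0 0 0 0';  python3 -m jog '0 0 0 0 0 0; 0 0 0 0 0 0; 0 0 0 0 0 0; 0 0 0 0 0 0' 2 30
```

```text
clock: 37.35
position: [0.5177, -0.3263, 0.0248]
tcp_rot: [3.141, -0.0, -2.826]
wrist_force: [0.1, -0.6, 0.4]
grip_width: 0.327
grip_force: 0.0
clock: 37.85
position: [0.5181, -0.3274, 0.0253]
tcp_rot: [-3.14, 0.0, -2.827]
wrist_force: [0.8, -4.6, 0.4]
grip_width: 0.148
grip_force: 30.5
```

Gripped this time, with a width of 12.6 mm against 14 mm. I'll lift and carry it.

```bash
python3 -m jog '0 0 -.3 0 0 0;0 0 -.7 0 0 0;0 0 -1 0 0 0;0 0 -1 0 0 0; 0 0 -.5 0 0 0; 0 0 0 0 0 0'; python3 - <<'E'
from h import *
a,c=shot('g6');v=a.max(2)
for r in range(90,300,10):print(r,''.join('#' if x<110 else '.' for x in v[r,200:330:2]))
p=O+.093*np.array([-np.sin(TH),np.cos(TH)]);go((*p,.13),TH-np.pi)
E
```

```text
clock: 38.6
position: [0.5184, -0.3264, 0.1314]
tcp_rot: [-3.14, 0.002, -2.826]
wrist_force: [-0.1, -0.0, 0.1]
grip_width: 0.143
grip_force: 30.4
90 .................................................................
100 .................................................................
110 .................................................................
120 .................................................................
130 ............#####################################################
140 ............######..#################################............
150 ....................###############....##############............
160 .....................#########################...................
170 .....................####################........................
180 .....................###################.........................
190 .....................###################.........................
200 .....................###################.........................
210 .....................###################.........................
220 ....................##############...............................
230 .....................#############...............................
240 .................#######################.........................
250 .......#########################################.................
260 .....############################################................
270 ....###########..####################...##########...............
280 ######################################################...........
290 #################################################################
clock 38.65 pos [ 0.5176 -0.3263  0.1302] yaw -2.8262 tilt 0.0000
units [-6.870e+00  1.977e+01  1.000e-02] wz 0.31
```

```bash
python3 -m jog '-.2 .6 0 0 0 .3; -.35 .9 0 0 0 0; -.35 1 0 0 0 0; -.35 1 0 0 0 0; -.35 1 0 0 0 0; -.35 1 0 0 0 0; -.35 1 0 0 0 0; -.35 1 0 0 0 0; -.35 1 0 0 0 0; -.35 1 0 0 0 0; -.35 1 0 0 0 0; -.35 1 0 0 0 0'>/dev/null; python3 -m jog '-.35 1 0 0 0 0; -.35 1 0 0 0 0;-.35 1 0 0 0 0; -.35 1 0 0 0 0; -.35 1 0 0 0 0; -.35 1 0 0 0 0; -.3 1 0 0 0 0; -.3 .9 0 0 0 0; -.2 .4 0 0 0 0; 0 0 0 0 0 0; 0 0 0 0 0 0'; python3 - <<'E'
from h import *
a,c=shot('p5');v=a.max(2)
print("col254",[(r,int(v[r,254])) for r in range(100,160,3)])
print("row180",[(q,int(v[180,q])) for q in range(234,280,2)])
p=O+.093*np.array([-np.sin(TH),np.cos(TH)]);go((*p,.0253),TH-np.pi)
E
```

```text
clock: 41.52
position: [0.5467, 0.3002, 0.1296]
tcp_rot: [-3.14, -0.001, -2.852]
wrist_force: [0.1, -0.5, -0.8]
grip_width: 0.141
grip_force: 30.4
col254 [(100, 124), (103, 120), (106, 125), (109, 153), (112, 170), (115, 167), (118, 172), (121, 135), (124, 146), (127, 152), (130, 152), (133, 124), (136, 56), (139, 62), (142, 60), (145, 61), (148, 62), (151, 62), (154, 64), (157, 65)]
row180 [(234, 251), (236, 251), (238, 253), (240, 110), (242, 69), (244, 69), (246, 71), (248, 68), (250, 68), (252, 69), (254, 68), (256, 68), (258, 66), (260, 66), (262, 66), (264, 66), (266, 65), (268, 100), (270, 165), (272, 164), (274, 164), (276, 160), (278, 191)]
clock 41.58 pos [0.5468 0.3002 0.1297] yaw -2.8523 tilt 0.0021
units [0.53 0.21 3.48] wz -0.02
```

The charcoal's end is about 59.3 mm ahead of the TCP against 60 ideal, so it is centred in the hand. I'll lower it.

```bash
python3 -m jog '.3 .1 .2 0 0 0; .2 .05 .5 0 0 0; 0 0 .7 0 0 0; 0 0 .7 0 0 0; 0 0 .6 0 0 0; 0 0 .3 0 0 0; 0 0 .1 0 0 0; 0 0 0 0 0 0; 0 0 0 0 0 0';python3 -c "
from h import *
p=O+.093*np.array([-np.sin(TH),np.cos(TH)]);go((*p,.0253),TH-np.pi)"
```

```text
clock: 42.7
position: [0.5313, 0.3027, 0.0377]
tcp_rot: [3.141, 0.001, -2.85]
wrist_force: [0.2, 0.2, -0.9]
grip_width: 0.147
grip_force: 30.4
clock 42.70 pos [0.5313 0.3027 0.0377] yaw -2.8505 tilt 0.0013
units [ 0.07 -0.02  0.41] wz 0.0
```

```bash
python3 -m jog '.04 -.02 .17 0 0 0; 0 0 .12 0 0 0; 0 0 .06 0 0 0; 0 0 0 0 0 0; 0 0 0 0 0 0';  python3 -m jog '0 0 .05 0 0 0; 0 0 0 0 0 0; 0 0 0 0 0 0'
```

```text
clock: 43.32
position: [0.53, 0.3016, 0.0266]
tcp_rot: [3.141, 0.0, -2.85]
wrist_force: [0.2, -0.1, -0.0]
grip_width: 0.145
grip_force: 30.4
clock: 43.7
position: [0.5303, 0.3013, 0.0255]
tcp_rot: [-3.141, 0.001, -2.851]
wrist_force: [-0.2, -1.7, 4.4]
grip_width: 0.147
grip_force: 30.9
```

Contact at 4.4 N. I'll release, retreat, and check all four with the wrist camera.

```bash
python3 -m jog '0 0 0 0 0 0; 0 0 0 0 0 0; 0 0 -.3 0 0 0; 0 0 -.7 0 0 0; 0 0 -1 0 0 0; 0 -1 -1 0 0 0; 0 -1 -.7 0 0 0; 0 -1 -.3 0 0 0; 0 0 0 0 0 0; 0 0 0 0 0 0; 0 0 0 0 0 0' 34; python3 - <<'E'
from h import *
a,c=shot('f1');go((.55,.2,.15));v=a.max(2);hs=cv2.cvtColor(a,cv2.COLOR_BGR2HSV)
def w(x,y,z):return np.array([*(O+np.array([[np.cos(TH),-np.sin(TH)],[np.sin(TH),np.cos(TH)]])@[x,y]),z])
# walk along each thing's axis in rack x beyond its expected ends, print value/sat on its line
for n,y,z0,r,L in(("roller",-.093,.0377,.0125,.068),("chalk",-.031,.0412,.015,.05),("marker",.031,.0356,.011,.06),("charcoal",.093,.0299,.007,.06)):
    for sg,z in((-1,z0-r),(1,z0+r)):
        if n=="roller": z=z0
        o=[]
        for d in np.arange(-.010,.0101,.002):
            u=np.round(proj(c,w(sg*(L+d),y,z))).astype(int);o.append((int(hs[u[1],u[0],2]),int(hs[u[1],u[0],1])))
        print(n,sg,u.tolist(),o)
    ends=[proj(c,w(x,y,z0)) for x in(-.03,.03)]
    for x in(-.025,.025):
        o=''
        for d in np.arange(-.03,.0301,.0015):
            u=np.round(proj(c,w(x,y+d,z0))).astype(int);s,vv=hs[u[1],u[0],1:];o+='#' if (s<100 if n in("chalk","marker") else vv<110 if n=="charcoal" else 60<s<150) else '.'
        print("   cross",x,o)
E
```

```text
clock: 45.08
position: [0.5549, 0.2169, 0.1449]
tcp_rot: [3.14, -0.0, -2.848]
wrist_force: [-0.8, -0.4, -0.5]
grip_width: 0.401
grip_force: 0.0
clock 45.12 pos [0.555  0.2168 0.1448] yaw -2.8482 tilt 0.0011
units [ 0.32 -0.49 -0.17] wz None
roller -1 [129, 92] [(243, 140), (241, 143), (234, 147), (219, 155), (167, 162), (220, 190), (220, 188), (221, 187), (222, 191), (221, 189), (217, 188)]
roller 1 [149, 266] [(212, 155), (230, 149), (237, 145), (241, 142), (238, 145), (228, 155), (222, 171), (218, 187), (221, 187), (229, 186), (226, 188)]
   cross -0.025 ............############.............####
   cross 0.025 ............###########.........#...#####
chalk -1 [211, 115] [(171, 91), (173, 91), (135, 100), (125, 106), (154, 154), (152, 158), (135, 162), (129, 184), (129, 182), (126, 182), (171, 189)]
chalk 1 [212, 260] [(102, 83), (102, 85), (101, 83), (100, 87), (100, 84), (97, 89), (91, 92), (81, 101), (61, 142), (59, 143), (57, 143)]
   cross -0.025 ..........####################...........
   cross 0.025 ..........###################............
marker -1 [285, 103] [(136, 51), (136, 53), (131, 51), (103, 69), (114, 186), (116, 185), (110, 183), (104, 181), (108, 184), (111, 186), (108, 184)]
marker 1 [282, 264] [(243, 23), (243, 24), (245, 21), (244, 21), (244, 21), (245, 21), (228, 42), (157, 62), (153, 65), (151, 64), (150, 65)]
   cross -0.025 .............##############..............
   cross 0.025 .............##############..............
charcoal -1 [358, 103] [(57, 161), (56, 164), (54, 165), (55, 158), (57, 161), (113, 187), (117, 187), (121, 190), (134, 192), (227, 188), (227, 189)]
charcoal 1 [347, 258] [(70, 131), (68, 135), (67, 141), (67, 133), (65, 126), (147, 182), (214, 187), (219, 190), (209, 188), (207, 188), (202, 187)]
   cross -0.025 ...............#########.................
   cross 0.025 ..........#....#########.................
```

All four lie in their places. In this view the offsets lengthwise are: roller about +1.5 mm, chalk +3.5, marker +3, charcoal 0. I'll measure the rack's own centre in the same picture.

```bash
python3 - <<'E'
from h import *
a,c=load('f1');hs=cv2.cvtColor(cv2.GaussianBlur(a,(3,3),0),cv2.COLOR_BGR2HSV)
def w(x,y,z):return np.array([*(O+np.array([[np.cos(TH),-np.sin(TH)],[np.sin(TH),np.cos(TH)]])@[x,y]),z])
def line(y,x0,x1,z,st):
    o=[]
    for x in np.arange(x0,x1+1e-6,st):
        u=np.round(proj(c,w(x,y,z))).astype(int);o.append((int(round(x*1e3)),int(hs[u[1],u[0],0]),int(hs[u[1],u[0],1]),int(hs[u[1],u[0],2])))
    return o
for y in(-.062,0,.062,.12):
    print(y,"\n  lo",line(y,-.058,-.042,.006,.002),"\n  hi",line(y,.042,.060,.006,.002))
# saddles: flats beside things at z .036, y offset 16.5
for y in(.093-.0165,.093+.014,.031-.0165,.031+.0165):
    print("sad",y,"\n  lo",line(y,-.050,-.024,.036,.002),"\n  hi",line(y,.022,.050,.036,.002))
E
```

```text
-0.062 
  lo [(-58, 13, 186, 229), (-56, 13, 184, 232), (-54, 13, 182, 235), (-52, 13, 185, 227), (-50, 16, 159, 205), (-48, 22, 131, 245), (-46, 23, 124, 248), (-44, 24, 121, 248), (-42, 24, 120, 248)] 
  hi [(42, 26, 110, 248), (44, 25, 114, 248), (46, 24, 117, 248), (48, 24, 124, 247), (50, 17, 155, 234), (52, 13, 180, 223), (54, 13, 181, 223), (56, 13, 179, 222), (58, 13, 180, 220), (60, 13, 181, 218)]
0 
  lo [(-58, 11, 186, 126), (-56, 11, 185, 128), (-54, 11, 185, 127), (-52, 12, 184, 125), (-50, 14, 168, 129), (-48, 15, 156, 144), (-46, 15, 155, 150), (-44, 16, 156, 154), (-42, 16, 155, 163)] 
  hi [(42, 26, 108, 248), (44, 26, 110, 248), (46, 25, 115, 248), (48, 24, 120, 248), (50, 18, 147, 237), (52, 13, 176, 216), (54, 12, 178, 215), (56, 12, 178, 221), (58, 12, 178, 221), (60, 12, 178, 221)]
0.062 
  lo [(-58, 11, 184, 112), (-56, 11, 185, 109), (-54, 11, 183, 114), (-52, 11, 182, 116), (-50, 13, 169, 122), (-48, 16, 155, 146), (-46, 16, 157, 153), (-44, 16, 157, 153), (-42, 16, 155, 156)] 
  hi [(42, 26, 110, 248), (44, 25, 111, 248), (46, 25, 114, 248), (48, 24, 119, 24
[... 2318 characters left out ...]
6), (44, 12, 177, 210), (46, 12, 178, 215), (48, 12, 178, 222), (50, 12, 179, 220)]
sad 0.0475 
  lo [(-50, 16, 155, 150), (-48, 16, 154, 151), (-46, 16, 156, 154), (-44, 16, 155, 160), (-42, 16, 154, 164), (-40, 16, 151, 142), (-38, 16, 148, 140), (-36, 16, 147, 144), (-34, 15, 147, 142), (-32, 16, 148, 145), (-30, 19, 139, 222), (-28, 23, 126, 247), (-26, 22, 128, 248), (-24, 22, 129, 247)] 
  hi [(22, 20, 137, 224), (24, 24, 120, 245), (26, 25, 113, 248), (28, 20, 133, 217), (30, 18, 137, 220), (32, 17, 138, 228), (34, 17, 136, 228), (36, 17, 139, 229), (38, 16, 147, 226), (40, 13, 169, 214), (42, 12, 174, 195), (44, 12, 143, 148), (46, 13, 108, 118), (48, 13, 93, 107), (50, 15, 83, 101)]
```

The rack's centre is at 0 in this frame (saddles at −30 to +40, base ±50). The chalk and marker therefore sit about 3 mm too far along +x. With half the time left I'll mend both, marker first, with a deeper grasp.

```bash
python3 -c "
from h import *
p=O+.031*np.array([-np.sin(TH),np.cos(TH)]);go((*p,.034),TH-np.pi)"
```

```text
clock 45.12 pos [0.555  0.2168 0.1448] yaw -2.8482 tilt 0.0011
units [-0.    0.88  3.69] wz 0.03
```

```bash
python3 -m jog '0 .5 0 0 0 0; 0 .38 .2 0 0 0; 0 0 .6 0 0 0; 0 0 .8 0 0 0; 0 0 .8 0 0 0; 0 0 .6 0 0 0; 0 0 .2 0 0 0; 0 0 0 0 0 0; 0 0 0 0 0 0' 42; python3 -c "
from h import *
p=O+.031*np.array([-np.sin(TH),np.cos(TH)]);go((*p,.034),TH-np.pi)"
```

```text
clock: 46.25
position: [0.5487, 0.2409, 0.0498]
tcp_rot: [3.141, 0.001, -2.851]
wrist_force: [-0.4, -0.0, -1.4]
grip_width: 0.493
grip_force: 0.0
clock 46.25 pos [0.5487 0.2409 0.0498] yaw -2.8505 tilt 0.0015
units [0.03 0.05 0.53] wz 0.0
```

```bash
python3 -m jog '0 .05 .3 0 0 0; 0 0 .2 0 0 0; 0 0 0 0 0 0; 0 0 0 0 0 0'; python3 -m jog '0 0 0 0 0 0; 0 0 0 0 0 0; 0 0 0 0 0 0; 0 0 0 0 0 0' 5 30; python3 -m jog '0 0 -.1 0 0 0; 0 0 -.1 0 0 0; 0.1 0 0 0 0 0; 0 0 0 0 0 0; 0 0 .1 0 0 0; 0 0 .08 0 0 0; 0 0 0 0 0 0'; python3 -m jog '0 0 .03 0 0 0; 0 0 0 0 0 0; 0 0 0 0 0 0'
```

```text
clock: 46.75
position: [0.5478, 0.2421, 0.0341]
tcp_rot: [3.142, -0.0, -2.85]
wrist_force: [-0.1, -0.3, 0.4]
grip_width: 0.494
grip_force: 0.0
clock: 47.25
position: [0.5481, 0.2415, 0.0344]
tcp_rot: [-3.141, 0.0, -2.851]
wrist_force: [-0.3, -2.6, 4.2]
grip_width: 0.241
grip_force: 31.1
clock: 48.12
position: [0.545, 0.2408, 0.0346]
tcp_rot: [-3.141, -0.0, -2.851]
wrist_force: [0.3, -1.0, 0.5]
grip_width: 0.239
grip_force: 30.9
clock: 48.5
position: [0.5451, 0.2407, 0.0344]
tcp_rot: [-3.141, 0.0, -2.851]
wrist_force: [-1.2, -2.1, 5.9]
grip_width: 0.242
grip_force: 31.4
```

Contact again, shifted 3 mm. I'll release and do the chalk.

```bash
python3 -m jog '0 0 0 0 0 0; 0 0 0 0 0 0; 0 0 -.3 0 0 0; 0 0 -.8 0 0 0; 0 0 -1 0 0 0; 0 -.5 -.4 0 0 0; 0 -1 0 0 0 0; 0 -.6 0 0 0 0; 0 0 0 0 0 0; 0 0 0 0 0 0' 46; python3 -c "
from h import *
p=O-.031*np.array([-np.sin(TH),np.cos(TH)]);go((*p,.04),TH-np.pi)"
```

```text
clock: 49.75
position: [0.5624, 0.1821, 0.1085]
tcp_rot: [3.14, -0.0, -2.849]
wrist_force: [-0.5, -0.0, -0.1]
grip_width: 0.539
grip_force: 0.0
clock 49.75 pos [0.5624 0.1821 0.1085] yaw -2.8493 tilt 0.0016
units [-0.09 -0.01  2.28] wz 0.02
```

```bash
python3 -m jog '-.09 0 .3 0 0 0; 0 0 .6 0 0 0; 0 0 .6 0 0 0; 0 0 .4 0 0 0; 0 0 .2 0 0 0; 0 0 .1 0 0 0; 0 0 0 0 0 0; 0 0 0 0 0 0'; python3 -m jog '0 0 0 0 0 0; 0 0 0 0 0 0; 0 0 0 0 0 0; 0 0 0 0 0 0' 10 35; python3 -m jog '0 0 -.1 0 0 0; 0 0 -.1 0 0 0; 0.11 0 0 0 0 0; 0 0 0 0 0 0; 0 0 .1 0 0 0; 0 0 .08 0 0 0; 0 0 0 0 0 0'; python3 -m jog '0 0 .03 0 0 0; 0 0 0 0 0 0; 0 0 0 0 0 0'
```

```text
clock: 50.75
position: [0.5659, 0.1817, 0.0433]
tcp_rot: [3.141, 0.001, -2.85]
wrist_force: [0.2, -0.3, 0.7]
grip_width: 0.539
grip_force: 0.0
clock: 51.25
position: [0.5657, 0.182, 0.0434]
tcp_rot: [3.141, 0.001, -2.85]
wrist_force: [-1.3, -1.1, 5.3]
grip_width: 0.326
grip_force: 34.4
clock: 52.12
position: [0.5623, 0.181, 0.0435]
tcp_rot: [3.141, 0.0, -2.85]
wrist_force: [-0.3, 0.3, 2.0]
grip_width: 0.325
grip_force: 34.8
clock: 52.5
position: [0.5623, 0.181, 0.0434]
tcp_rot: [3.141, 0.001, -2.85]
wrist_force: [-2.3, 0.1, 9.0]
grip_width: 0.319
grip_force: 35.9
```

Release, back to the check position, and measure again.

```bash
python3 -m jog '0 0 0 0 0 0; 0 0 0 0 0 0; 0 0 -.3 0 0 0; 0 0 -.8 0 0 0; 0 0 -1 0 0 0; 0 .4 -1 0 0 0; 0 .6 -.3 0 0 0; 0 0 0 0 0 0; 0 0 0 0 0 0; 0 0 0 0 0 0' 46; python3 - <<'E'
from h import *
a,c=shot('f2');hs=cv2.cvtColor(a,cv2.COLOR_BGR2HSV)
def w(x,y,z):return np.array([*(O+np.array([[np.cos(TH),-np.sin(TH)],[np.sin(TH),np.cos(TH)]])@[x,y]),z])
for n,y,z0,r,L in(("roller",-.093,.0377,.0125,.068),("chalk",-.031,.0412,.015,.05),("marker",.031,.0356,.011,.06),("charcoal",.093,.0299,.007,.06)):
    for sg,z in((-1,z0-r),(1,z0+r)):
        if n=="roller": z=z0
        o=[]
        for d in np.arange(-.008,.0081,.001):
            u=np.round(proj(c,w(sg*(L+d),y,z))).astype(int);o.append((int(hs[u[1],u[0],2]),int(hs[u[1],u[0],1])))
        print(n,sg,u.tolist(),[(int(d*1000),)+q for d,q in zip(np.arange(-.008,.0081,.001),o)][1::1])
    for x in(-.025,.025):
        o=''
        for d in np.arange(-.03,.0301,.0015):
            u=np.round(proj(c,w(x,y+d,z0))).astype(int);s,vv=hs[u[1],u[0],1:];o+='#' if (s<100 if n in("chalk","marker") else vv<110 if n=="charcoal" else 60<s<150) else '.'
        print("   cross",x,o)
E
```

```text
clock: 53.75
position: [0.5534, 0.2082, 0.1433]
tcp_rot: [-3.141, -0.002, -2.851]
wrist_force: [0.4, -0.5, -0.8]
grip_width: 0.538
grip_force: 0.0
roller -1 [139, 101] [(-7, 235, 147), (-6, 231, 150), (-5, 229, 151), (-4, 207, 155), (-3, 188, 159), (-2, 166, 161), (-1, 164, 173), (0, 220, 189), (1, 224, 188), (2, 221, 187), (2, 216, 190), (4, 219, 189), (5, 222, 188), (6, 222, 188), (6, 222, 188), (8, 221, 188)]
roller 1 [158, 269] [(-7, 235, 147), (-6, 235, 147), (-5, 238, 144), (-4, 240, 143), (-3, 241, 143), (-2, 239, 145), (-1, 235, 147), (0, 229, 156), (1, 220, 170), (2, 216, 183), (2, 216, 185), (4, 216, 187), (5, 215, 190), (6, 219, 189), (6, 226, 187), (8, 229, 186)]
   cross -0.025 ............############............#####
   cross 0.025 ............###########......#.....######
chalk -1 [220, 123] [(-7, 169, 92), (-6, 170, 92), (-5, 169, 91), (-4, 164, 92), (-3, 147, 97), (-2, 128, 102), (-1, 121, 99), (0, 126, 119), (1, 129, 142), (2, 130, 161), (2, 126, 176), (4, 126, 184), (5, 125, 184), (6, 125, 186), (6, 125, 186), (8, 123, 187)]
chalk 1 [221, 263] [(-7, 247, 20), (-6,
[... 909 characters left out ...]

   cross 0.025 .............##############..............
charcoal -1 [368, 110] [(-7, 55, 172), (-6, 55, 158), (-5, 54, 165), (-4, 54, 165), (-3, 53, 159), (-2, 66, 182), (-1, 92, 183), (0, 142, 192), (1, 148, 193), (2, 139, 193), (2, 121, 190), (4, 119, 191), (5, 117, 190), (6, 128, 189), (6, 166, 194), (8, 225, 187)]
charcoal 1 [356, 261] [(-7, 65, 129), (-6, 64, 135), (-5, 63, 130), (-4, 60, 136), (-3, 60, 128), (-2, 63, 130), (-1, 104, 167), (0, 166, 186), (1, 205, 187), (2, 217, 188), (2, 217, 188), (4, 218, 188), (5, 215, 189), (6, 211, 187), (6, 205, 189), (8, 202, 188)]
   cross -0.025 ...............#########.................
   cross 0.025 .........##...###########................
```

After the mend the centres are: roller about +1 mm, chalk −1, marker 0, charcoal 0. Everything is in its place and the gripper is clear, so I'll hand in.

```bash
python3 -c "
from workcell import bot
print(bot.hand_in())"
```

```text
the job is handed in; nothing more can be done
None
```

The job is handed in at about 54 s of the 96 s allowed: roller, chalk, marker and charcoal now lie in the display rack in reverse order, each centred to about 1 mm in the last wrist-camera check, after one missed grasp on the charcoal and a 3 mm correction to the chalk and marker.

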